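# Line up fired bud vases by height on a ware board

### The arm

A 6-joint arm with a two-finger parallel gripper is mounted at the origin on the work surface. World frame = base frame: x ahead of the robot, y to its left, z up, the work surface at z = 0. Lengths are in m, angles in rad, forces in N, time in s.
With the tool pointing down it reaches from about 0.35 to 0.975 m from the base axis. Payload 4.9 kg.
Tool frame: the origin (TCP) lies between the finger pads; the fingertips stand 19 mm ahead of it and the grasp point (between the pads) is the TCP; z points along the fingers, y is the line along which they close (so a half turn about z gives the same grasp; the last joint's range is limited). The gripper opens to 85 mm and grips with 20 to 120 N. Pads are 22 mm wide; open, the fingers measure 114 mm over their backs; the gripper's body (76 mm by 85 mm) begins 54 mm behind the grasp point. The pads swing forward as they close: fully open they stand 13 mm farther back than shut.
Start: joints at [1.052, 0.053, 1.613, -0, 1.476, -0.119], TCP at [0.243, 0.576, 0.25] pointing down, gripper open.
Joint ranges: [-3.01, 3.01], [-1.01, 2.22], [0.06, 2.58], [-1.02, 4.17], [0.09, 2.62], [-3.14, 3.14]. Speed limits (rad/s): [2.57, 2.57, 3.14, 3.14, 3.14, 3.14].

### API

Orientations are given as a rotation vector (axis times angle).
In Python, from station import ctrl gives the robot as it stands. The module is installed in compiled form; this text tells all that it offers.
- The arm moves only by the tool servo_tool, never from a script. Its argument "increments" is a list that holds one entry, the list of rows, each a list of 5 numbers: the finger opening in cm, from 0 to 8.54, then the shift along the tool's x, y, z in cm, then the turn about the tool's z in degrees. A call has 1 to 5 rows; each row is the pose to reach, as a shift and turn from the pose commanded when the call began, along the tool's axes at that moment; what a row does not reach only later rows make up. A row lasts 1/10 s, in which the tool goes at most 50 mm and 8.59 degrees, less where a joint would pass 70% of its speed; a pose out of reach is approached as far as the arm can. A call with a gripper value outside its range is refused whole. The fingers move at their own pace and stop on an object; "newtons" is the grip in N (left out, the last holds). Time passes only in rows, so rows that repeat a pose let the fingers close. It gives the time, the measured TCP pose, the force, the opening and the grip force at its end, in the units of the state.
- ctrl.get_obs(): the state, without advancing time (a new reading comes with each control period).
- ctrl.get_image(name): name is "scene" or "top"; returns a dict with "img" (384x512x3 uint8, red, green, blue), "fx", "fy", "cx", "cy" (pixels), "k1" (the pictures are not rectified: a ray, as slopes to the right and down, at radius r is drawn at 1 + k1 r^2 times it, then the intrinsics apply), "rvec" (rotation vector, rad) and "tvec" (3), from world to camera coordinates, as OpenCV has them. Camera axes: x right, y down, z forward; pixel columns grow to the right and rows downward; lengths in m; the calibration is good to about 2 mm. A picture is of the moment at which its call begins. There is no depth.
- ctrl.finish_job(): hands the job in; it is judged then, once.
The state is a dict: "t": time; "q": joint angles; "dq": joint speeds; "effort": joint torques, N m; "tool_pos": TCP position; "tool_rot": TCP orientation; "contact_force": force on the tool from outside, world axes, zero at the start; "wrist_torque": the same for the moment, N m; "opening": finger opening in m; "grip_force": force on a finger pad.
Only numpy, scipy, OpenCV 4.12 (cv2) and the standard library are available. Lean on these libraries where they do the work, as an engineer would, in place of code of your own. Each camera call takes 0.05 s, during which the arm holds its last target. There are 200 camera calls.

### The job

Stand the four fired bud vases upright on the ware board, one centred on each of its four plaster discs, in order of height: the shortest at the end where the board has its handle, the tallest at the other end. Set them down without dropping them or knocking them over, and leave the raw clay leaf where it lies.

Things in the scene. Friction and masses are not known exactly. Their poses are not given: they have to be found in the camera images.
- vase_squat: The shortest vase, 60 mm high: a squat drum 58 mm across, straight from 8 to 46 mm above its foot, with a small neck on top 28 mm across. Mass 0.13 kg, +-30%. Unglazed fired clay, round about its z axis, solid but for a narrow mouth. Origin: centre of its underside; z up. Starts upright on the table.
- vase_round: The second shortest vase, 85 mm high: body 54 mm across, straight from 22 to 60 mm above its foot, round shoulder, small neck 28 mm across; foot 42 mm across. Mass 0.15 kg, +-30%. Unglazed fired clay, round about its z axis, solid but for a narrow mouth. Origin: centre of its underside; z up. Starts upright on the table.
- vase_flared: The second tallest vase, 110 mm high: a broad foot 60 mm across narrows to a long neck 32 mm across, straight from 62 to 104 mm above its foot; lip 36 mm across. Mass 0.17 kg, +-30%. Unglazed fired clay, round about its z axis, solid but for a narrow mouth. Origin: centre of its underside; z up. Starts upright on the table.
- vase_straight: The tallest vase, 135 mm high: a slim cylinder 44 mm across, straight from the foot to 120 mm, then a small neck 26 mm across; carved rings on its lower half. Mass 0.19 kg, +-30%. Unglazed fired clay, round about its z axis, solid but for a narrow mouth. Origin: centre of its underside; z up. Starts upright on the table.
- bat_a: The disc at the board's left (+y) end. White plaster disc 72 mm across, 6 mm thick, fixed on the wooden ware board; its top is 24 mm above the table. Origin: centre of its underside; its y axis runs along the row towards bat_a's end. The four discs form a straight row, 90 mm apart, on a board 380 x 96 x 18 mm, shifted and turned (up to 0.2 rad) at each start.
- bat_b: Next to bat_a. White plaster disc 72 mm across, 6 mm thick, fixed on the wooden ware board; its top is 24 mm above the table. Origin: centre of its underside; its y axis runs along the row towards bat_a's end.
- bat_c: Between bat_b and bat_d. White plaster disc 72 mm across, 6 mm thick, fixed on the wooden ware board; its top is 24 mm above the table. Origin: centre of its underside; its y axis runs along the row towards bat_a's end.
- bat_d: The disc at the board's right (-y) end. White plaster disc 72 mm across, 6 mm thick, fixed on the wooden ware board; its top is 24 mm above the table. Origin: centre of its underside; its y axis runs along the row towards bat_a's end.
- handle: The ware board's handle: flat fixed wooden tab with a dark hanging hole, 44 mm wide, 16 mm thick, sticking 87 mm out of one short end of the board, left or right from start to start. Origin: underside, below the hole, 225 mm from the board's middle, 90 mm from the nearest disc's centre. At the board's other end, as far out, stands a loose cream kiln post, 32 x 32 x 45 mm.
- clay_leaf: Freshly carved leaf of dark raw clay lying loose on the table among the vases, 85 x 50 mm, 24 mm high, to be left alone. Origin: centre of its underside, z up. (Also among the vases: two thin wooden sticks up to 10 mm high. Beyond the board, from x = 0.76 m on, and at the sides stand other objects up to 190 mm high.)
Things that resemble listed ones, but are neither listed nor needed, are in the scene too. Leave any yellow look-alike of the vase_round alone.

How it is judged:
At the end, for the whole second after the job is handed in: Counting from the disc nearest the board's handle, the discs carry vase_squat, vase_round, vase_flared and vase_straight; each vase stands on its disc within 12 mm of the disc's centre, upright within 0.1 rad, at rest and released (angle between each of vase_squat, vase_round, vase_flared, vase_straight's own z axis and vertical below 0.1 rad and linear speed of each of vase_squat, vase_round, vase_flared, vase_straight below 0.02 m/s and angular speed of each of vase_squat, vase_round, vase_flared, vase_straight below 0.2 rad/s and contact force between the fingers and vase_squat below 0.05 N and contact force between the fingers and vase_round below 0.05 N and contact force between the fingers and vase_flared below 0.05 N and contact force between the fingers and vase_straight below 0.05 N and ((horizontal distance between handle and bat_a below 0.18 m and horizontal distance between vase_squat and bat_a below 0.012 m and z of vase_squat in the frame of bat_a between 0.002 and 0.01 m and horizontal distance between vase_round and bat_b below 0.012 m and z of vase_round in the frame of bat_b between 0.002 and 0.01 m and horizontal distance between vase_flared and bat_c below 0.012 m and z of vase_flared in the frame of bat_c between 0.002 and 0.01 m and horizontal distance between vase_straight and bat_d below 0.012 m and z of vase_straight in the frame of bat_d between 0.002 and 0.01 m) or (horizontal distance between handle and bat_d below 0.18 m and horizontal distance between vase_squat and bat_d below 0.012 m and z of vase_squat in the frame of bat_d between 0.002 and 0.01 m and horizontal distance between vase_round and bat_c below 0.012 m and z of vase_round in the frame of bat_c between 0.002 and 0.01 m and horizontal distance between vase_flared and bat_b below 0.012 m and z of vase_flared in the frame of bat_b between 0.002 and 0.01 m and horizontal distance between vase_straight and bat_a below 0.012 m and z of vase_straight in the frame of bat_a between 0.002 and 0.01 m))); the robot touches nothing.
It fails at once if vase_squat is dropped (from more than about 2 cm), thrown or falls over ((linear speed of vase_squat above 0.6 m/s and contact force between the fingers and vase_squat below 0.01 N) or angle between vase_squat's own z axis and vertical above 0.7 rad).
It fails at once if vase_round is dropped (from more than about 2 cm), thrown or falls over ((linear speed of vase_round above 0.6 m/s and contact force between the fingers and vase_round below 0.01 N) or angle between vase_round's own z axis and vertical above 0.7 rad).
It fails at once if vase_flared is dropped (from more than about 2 cm), thrown or falls over ((linear speed of vase_flared above 0.6 m/s and contact force between the fingers and vase_flared below 0.01 N) or angle between vase_flared's own z axis and vertical above 0.7 rad).
It fails at once if vase_straight is dropped (from more than about 2 cm), thrown or falls over ((linear speed of vase_straight above 0.6 m/s and contact force between the fingers and vase_straight below 0.01 N) or angle between vase_straight's own z axis and vertical above 0.7 rad).
It fails at once if the raw clay leaf is moved by more than 10 mm (distance of clay_leaf from where it was at the start of the episode above 0.01 m).
It also fails if it takes over 106 s, if anything falls off the work surface, if the arm or the gripper's body presses on something with over 40 N, if the wrist force passes 120 N, or if a joint passes its speed limit or range.

## Working session

There is one attempt and no reset: what is moved stays moved. The work goes in short steps, Python scripts to look and compute and a tool call to move; the robot and the scene stay as the last step left them, time stands still between calls to the robot, and variables do not carry over. Pictures are saved under pics/ and viewed, at most 14 in all, crops included, and the job is handed in when it is done.

Besides the shell and the picture viewer there is one more tool, called by a JSON object that holds its "method" and its "body", one argument or row to a line. servo_tool: Moves the arm, as the interface text tells. Its arguments: {"type":"object","properties":{"increments":{"type":"array"},"newtons":{"type":"number"}},"required":["increments"]}

```bash
mkdir -p pics; python3 - <<'E'
from station import ctrl
import cv2,pickle
for n in("scene","top"):
    d=ctrl.get_image(n); cv2.imwrite(f"pics/{n}0.png",cv2.resize(d["img"][:,:,::-1],(800,600),interpolation=cv2.INTER_CUBIC)); pickle.dump(d,open(n+".pkl","wb"))
    print({k:v for k,v in d.items() if k!="img"})
print(ctrl.get_obs())
E
```

```text
{'fx': 446.3683103160003, 'fy': 446.3683103160003, 'cx': 253.55612208907777, 'cy': 188.49978337663572, 'k1': -0.09984431933478723, 'rvec': array([ 2.53127997,  0.73989679, -0.19798259]), 'tvec': array([-0.43878884, -0.21193536,  1.43756866])}
{'fx': 484.6999301703558, 'fy': 484.6999301703558, 'cx': 261.73997583927246, 'cy': 197.726949036956, 'k1': 0.06992488467090781, 'rvec': array([ 2.14791555, -2.14619469,  0.16859767]), 'tvec': array([0.00947378, 0.51598928, 1.36135098])}
{'t': 0.1, 'q': array([ 1.05202330e+00,  5.32550370e-02,  1.61416604e+00,  9.99293560e-06,
        1.47600047e+00, -1.19015351e-01]), 'dq': array([-0.00019555, -0.00185075, -0.00316485,  0.00225998,  0.00103507,
        0.00123224]), 'effort': array([ 2.54681318e-04, -3.94897664e+01, -3.71366215e+01, -1.13506160e-04,
        3.71366812e-03, -1.67759617e-05]), 'tool_pos': array([0.24298712, 0.57525382, 0.24920254]), 'tool_rot': array([-6.23650566e-01, -3.07847288e+00,  2.72257345e-03]), 'contact_force': array([ 1.53875503,  0.64713922, -0.31084124]), 'wrist_torque': array([ 0.01685933, -0.04318305, -0.02065438]), 'grip_force': 0.0, 'opening': 0.08540498010231135}
```

View pics/scene0.png

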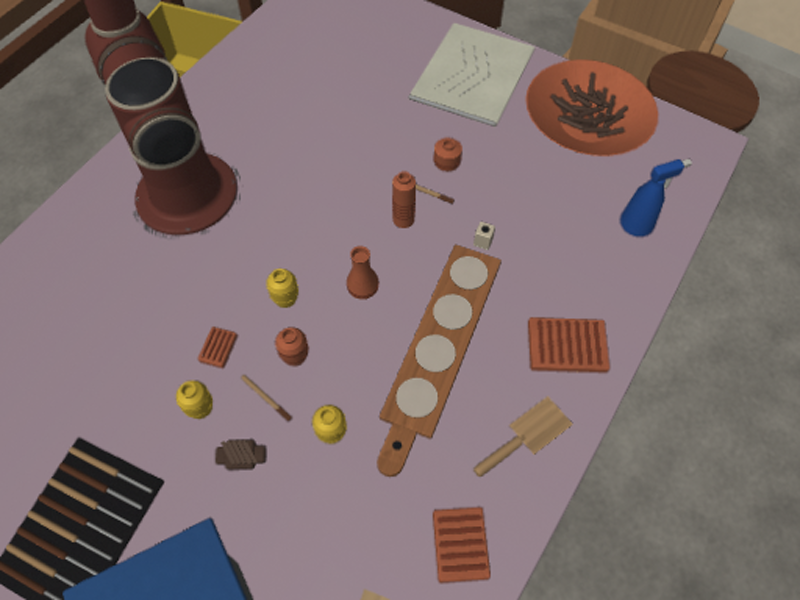

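View pics/top0.png

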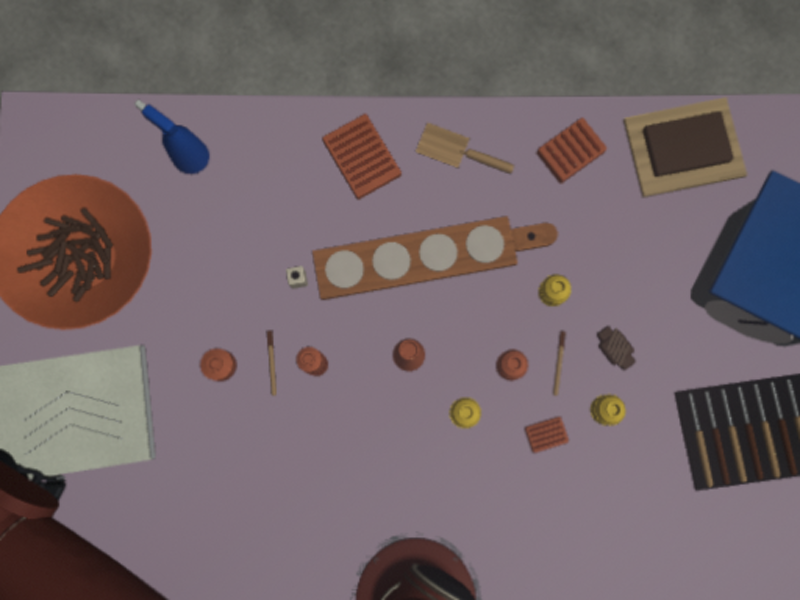

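The top view shows the board with its handle on the right (‑y), hole at (531,236), and the kiln post at (296,276). Its discs are at (344,268), (391,260), (438,252) and (485,244), so the disc nearest the handle is bat_d.

Terracotta candidates in the top view:
- **Squat:** (218,364), wide and low in the scene view.
- **Straight:** (311,361), tall and ringed.
- **Flared:** (408,353), long neck.
- **Round:** (513,363), terracotta. The yellow look-alikes at (555,290), (466,412) and (609,410) are excluded.

The dark leaf is at (616,347). Next I'll measure by fitting silhouettes.

```bash
cat > loc.py <<'E'
import cv2,pickle,numpy as np
from scipy.optimize import minimize
def proj(d,P):
    P=np.asarray(P,float); R=cv2.Rodrigues(d["rvec"])[0]; c=P@R.T+d["tvec"]
    s=c[:,:2]/c[:,2:]; s=s*(1+d["k1"]*(s**2).sum(1,keepdims=True))
    return s*[d["fx"],d["fy"]]+[d["cx"],d["cy"]]
def back(d,uv,z):
    K=np.array([[d["fx"],0,d["cx"]],[0,d["fy"],d["cy"]],[0,0,1]])
    s=cv2.undistortPoints(np.array(uv,float).reshape(-1,1,2),K,np.array([d["k1"],0,0,0]))[:,0]
    R=cv2.Rodrigues(d["rvec"])[0]; v=np.c_[s,np.ones(len(s))]@R; o=-R.T@d["tvec"]
    return o+v*((z-o[2])/v[:,2])[:,None]
# profiles: (z,r) mm
PROF=dict(squat=[(0,26),(8,29),(46,29),(52,14),(60,14)],round=[(0,21),(22,27),(60,27),(75,14),(85,14)],
 flared=[(0,30),(12,30),(62,16),(104,16),(107,18),(110,18)],straight=[(0,22),(120,22),(125,13),(135,13)])
A=np.linspace(0,2*np.pi,40,endpoint=False)
def sil(d,n,x,y,z0=0,S=8):
    m=np.zeros((384*1,512*1),np.uint8); rings=[proj(d,np.c_[x+r/1e3*np.cos(A),y+r/1e3*np.sin(A),np.full(40,z0+z/1e3)]) for z,r in PROF[n]]
    return [cv2.convexHull(np.vstack(p).astype(np.float32)) for p in zip(rings,rings[1:])]
def mask(d,n,x,y,z0=0):
    m=np.zeros((384*4,512*4),np.uint8)
    for h in sil(d,n,x,y,z0): cv2.fillConvexPoly(m,np.round((h+.5)*4*16-8).astype(np.int32),255,shift=4)
    return cv2.resize(m,(512,384),interpolation=cv2.INTER_AREA)/255.
def orange(d):
    h=cv2.cvtColor(d["img"],cv2.COLOR_RGB2HSV).astype(int); return (((h[...,0]<12)|(h[...,0]>174))&(h[...,1]>105)).astype(float)
def fit(ds,n,g,z0=0,r=45):
    T=[]
    for d in ds:
        c=proj(d,[[g[0],g[1],z0+.04]])[0].astype(int); o=orange(d); w=(slice(c[1]-r,c[1]+r),slice(max(c[0]-r,0),c[0]+r)); T.append((d,o,w))
    out=[]
    for sub in [T]+[[t] for t in T]:
        f=lambda p:sum(np.abs(mask(d,n,*p,z0)-o)[w].sum() for d,o,w in sub)
        q=minimize(f,g,method="Nelder-Mead",options=dict(initial_simplex=np.array([g,g+[.012,0],g+[0,.012]]),xatol=2e-4,fatol=.2)); out.append((q.x.round(4),round(q.fun,1)))
    return out
E
python3 - <<'E'
from loc import *
ds=[pickle.load(open(n+".pkl","rb")) for n in("top","scene")]
k=1.5625
g=dict(squat=(218,364,.05),straight=(311,361,.12),flared=(408,353,.08),round=(513,363,.06))
V={}
for n,(u,v,z) in g.items():
    p=back(ds[0],[[u/k,v/k]],z)[0,:2]; V[n]=fit(ds,n,p,r=26); print(n,p.round(3),V[n])
for d,G in zip(ds,([(344,268),(391,260),(438,252),(485,244)],[(469,272),(452,311),(435,352),(417,397)])):
    h=cv2.cvtColor(d["img"],cv2.COLOR_RGB2HSV); m=((h[...,1]<50)&(h[...,2]>120)).astype(np.uint8)
    _,_,st,c=cv2.connectedComponentsWithStats(m)
    P=np.array([c[np.argmin(np.hypot(*(c-np.array(q)/k).T)+1e3*(st[:,4]<100))] for q in G]); print(P.round(1).tolist(), back(d,P,.024).round(4).tolist())
    pickle.dump(P,open("p.pkl","wb"))
print(back(ds[0],[[616/k,347/k],[296/k,276/k],[531/k,236/k],[555/k,290/k]],.02).round(3))
print(back(ds[0],[[270/k,332/k],[273/k,392/k],[562/k,334/k],[558/k,393/k],[466/k,412/k],[609/k,410/k],[547/k,435/k]],.01).round(3))
im=cv2.resize(ds[0]["img"][:,:,::-1],None,fx=8,fy=8,interpolation=cv2.INTER_CUBIC)
im2=cv2.resize(ds[1]["img"][:,:,::-1],None,fx=8,fy=8,interpolation=cv2.INTER_CUBIC)
T=[]
for n in V:
  for I,d in((im,ds[0]),(im2,ds[1])):
    for h in sil(d,n,*V[n][0][0]): cv2.polylines(I,[((h+.5)*8).astype(int)],True,(0,255,0),1)
  T.append(np.vstack([(lambda c:I[c[1]-130:c[1]+130,c[0]-95:c[0]+95])((proj(d,[[*V[n][0][0],.05]])[0]*8).astype(int)) for I,d in((im,ds[0]),(im2,ds[1]))]))
cv2.imwrite("pics/fit.png",np.hstack(T))
E
```

```text
squat [0.413 0.354] [(array([0.4161, 0.3614]), np.float64(184.4)), (array([0.4143, 0.3588]), np.float64(64.4)), (array([0.4152, 0.3636]), np.float64(118.3))]
straight [0.413 0.179] [(array([0.4183, 0.185 ]), np.float64(103.9)), (array([0.4156, 0.1829]), np.float64(55.0)), (array([0.4181, 0.1855]), np.float64(48.2))]
flared [0.431 0.012] [(array([0.4351, 0.013 ]), np.float64(154.0)), (array([0.4351, 0.0095]), np.float64(108.6)), (array([0.4348, 0.0139]), np.float64(40.6))]
round [ 0.415 -0.177] [(array([ 0.4134, -0.1746]), np.float64(129.6)), (array([ 0.4138, -0.1774]), np.float64(86.9)), (array([ 0.4137, -0.1737]), np.float64(37.6))]
[[220.0, 171.9], [250.0, 166.4], [280.0, 161.0], [310.0, 155.8]] [[0.5948, 0.1326, 0.024], [0.6115, 0.0444, 0.024], [0.6278, -0.0439, 0.024], [0.6438, -0.1327, 0.024]]
[[299.6, 174.2], [289.4, 199.2], [278.2, 225.8], [266.4, 254.1]] [[0.5969, 0.133, 0.024], [0.6136, 0.0445, 0.024], [0.6297, -0.0442, 0.024], [0.6462, -0.1324, 0.024]]
[[ 0.448 -0.374  0.02 ]
 [ 0.581  0.222  0.02 ]
 [ 0.659 -0.222  0.02 ]
 [ 0.555 -0.265  0.02 ]]
[[ 0.476  0.27   0.01 ]
 [ 0.365  0.261  0.01 ]
 [ 0.473 -0.277  0.01 ]
 [ 0.363 -0.266  0.01 ]
 [ 0.328 -0.096  0.01 ]
 [ 0.333 -0.359  0.01 ]
 [ 0.287 -0.244  0.01 ]]
```

View pics/fit.png

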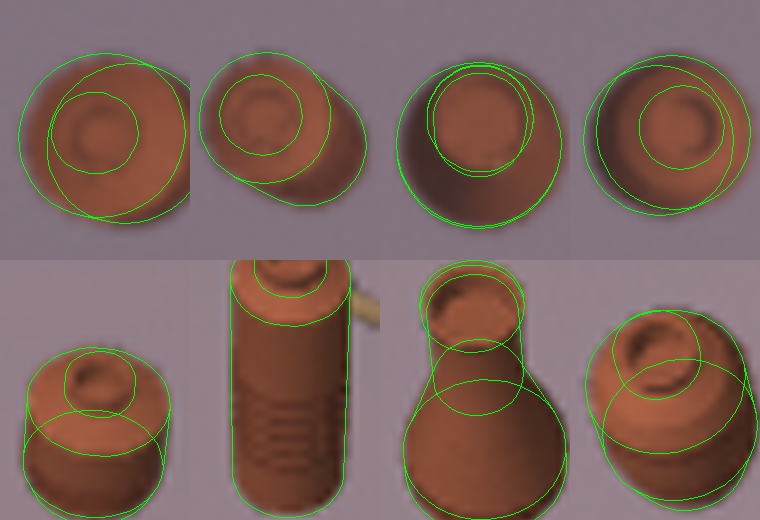

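The overlay matches all four vases: ringed tall cylinder, long neck, squat drum, and round terracotta. Plan: squat→d, round→c, flared→b, straight→a. First I'll turn the tool so that its y is along world +x and its x along world +y.

{"method": "servo_tool", "body": {
  "increments": [
    [[8.54,0,0,0,8.5],[8.54,0,0,0,17],[8.54,0,0,0,25.5],[8.54,0,0,0,34],[8.54,0,0,0,34]]
  ],
  "newtons": 40
}}

```text
t: 0.6
tool_pos: [0.2431, 0.5754, 0.2496]
tool_rot: [-1.496, -2.762, 0.002]
contact_force: [-0.5, 0.0, 0.2]
opening: 0.0856
grip_force: 0.0
```

{"method": "servo_tool", "body": {
  "increments": [
    [[8.54,0,0,0,8.5],[8.54,0,0,0,17],[8.54,0,0,0,25.5],[8.54,0,0,0,33.1],[8.54,0,0,0,33.1]]
  ]
}}

```text
t: 1.1
tool_pos: [0.2432, 0.5755, 0.2499]
tool_rot: [2.218, 2.225, -0.001]
contact_force: [0.2, -0.0, -0.6]
opening: 0.0855
grip_force: 0.0
```

{"method": "servo_tool", "body": {
  "increments": [
    [[8.54,-3,2.4,0,0],[8.54,-6.5,5.2,0,0],[8.54,-10,8,0,0],[8.54,-13,10.4,0,0],[8.54,-13,10.4,0,0]]
  ]
}}

```text
t: 1.6
tool_pos: [0.3496, 0.4428, 0.2502]
tool_rot: [2.221, 2.22, -0.0]
contact_force: [-1.1, 1.4, -0.3]
opening: 0.0853
grip_force: 0.0
```

{"method": "servo_tool", "body": {
  "increments": [
    [[8.54,-3,2.4,2,0],[8.54,-6,5,4,0],[8.54,-8.5,6.85,6,0],[8.54,-8.5,6.85,8,0],[8.54,-8.5,6.85,8,0]]
  ]
}}

```text
t: 2.1
tool_pos: [0.4141, 0.3594, 0.1667]
tool_rot: [-2.218, -2.223, 0.01]
contact_force: [0.0, -0.3, 0.6]
opening: 0.0855
grip_force: 0.0
```

{"method": "servo_tool", "body": {
  "increments": [
    [[8.54,0,0,4,0],[8.54,0,0,8,0],[8.54,0,0,11.5,0],[8.54,0,0,13.6,0],[8.54,0,0,13.6,0]]
  ]
}}

```text
t: 2.6
tool_pos: [0.4131, 0.3603, 0.0315]
tool_rot: [-2.216, -2.224, 0.01]
contact_force: [-0.6, -1.1, -0.3]
opening: 0.0854
grip_force: 0.0
```

{"method": "servo_tool", "body": {
  "increments": [
    [[5,0,0,0,0],[5,0,0,0,0],[5,0,0,0,0],[5,0,0,0,0],[5,0,0,0,0]]
  ]
}}

```text
t: 3.1
tool_pos: [0.4174, 0.3622, 0.0372]
tool_rot: [2.221, 2.221, 0.008]
contact_force: [0.5, 0.6, 7.0]
opening: 0.0562
grip_force: 44.2
```

{"method": "servo_tool", "body": {
  "increments": [
    [[5,0,0,0,0],[5,0,0,0,0]]
  ]
}}

```text
t: 3.3
tool_pos: [0.4175, 0.3622, 0.0372]
tool_rot: [2.221, 2.221, 0.008]
contact_force: [-0.8, 1.3, 7.1]
opening: 0.0563
grip_force: 44.2
```

```bash
python3 - <<'E'
from station import ctrl
import cv2
d=ctrl.get_image("scene")
im=d["img"][60:130,235:325,::-1]
cv2.imwrite("pics/g1.png",cv2.resize(im,None,fx=7,fy=7,interpolation=cv2.INTER_CUBIC))
o=ctrl.get_obs(); print(o["tool_pos"],o["contact_force"])
E
```

```text
[0.41747297 0.36214222 0.03717483] [-1.42685771  2.30320518  5.97072764]
```

View pics/g1.png

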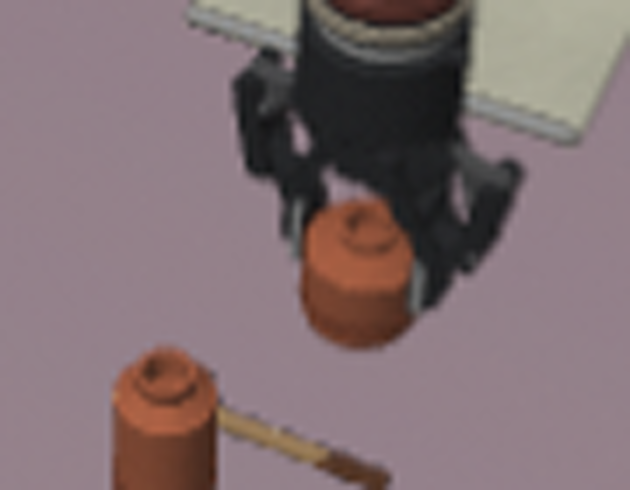

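The picture shows the squat vase upright between both pads (crop ~(357,270)). Lifting it.

{"method": "servo_tool", "body": {
  "increments": [
    [[5,0,0,-2,0],[5,0,0,-5,0],[5,0,0,-9,0],[5,0,0,-13,0],[5,0,0,-13,0]]
  ]
}}

```text
t: 3.85
tool_pos: [0.4192, 0.363, 0.1724]
tool_rot: [2.219, 2.22, 0.021]
contact_force: [-0.2, -0.2, -0.8]
opening: 0.0567
grip_force: 43.5
```

{"method": "servo_tool", "body": {
  "increments": [
    [[5,0,0,0,0],[5,-3,1.4,0,0],[5,-7,3.3,0,0],[5,-11,5.2,0,0],[5,-15,7,0,0]]
  ]
}}

```text
t: 4.35
tool_pos: [0.4847, 0.2089, 0.1618]
tool_rot: [-2.219, -2.221, 0.006]
contact_force: [0.5, 0.2, -1.2]
opening: 0.0563
grip_force: 43.4
```

{"method": "servo_tool", "body": {
  "increments": [
    [[5,-4,1.9,0,0],[5,-8,3.7,0,0],[5,-12,5.6,0,0],[5,-16,7.4,0,0],[5,-20,9.4,0,0]]
  ]
}}

```text
t: 4.85
tool_pos: [0.5785, 0.009, 0.1616]
tool_rot: [-2.219, -2.219, 0.004]
contact_force: [0.4, 0.3, -0.9]
opening: 0.0563
grip_force: 43.4
```

{"method": "servo_tool", "body": {
  "increments": [
    [[5,-4,1.8,0,0],[5,-8,3.7,0,0],[5,-12,5.5,0,0],[5,-14.3,6.55,0,0],[5,-14.3,6.55,0,0]]
  ]
}}

```text
t: 5.35
tool_pos: [0.6446, -0.1354, 0.1614]
tool_rot: [-2.224, -2.215, 0.004]
contact_force: [-0.4, 0.6, -0.5]
opening: 0.0564
grip_force: 43.4
```

{"method": "servo_tool", "body": {
  "increments": [
    [[5,0,0,0,0],[5,0,0,0,0],[5,0,0,0,0]]
  ]
}}

```text
t: 5.65
tool_pos: [0.6445, -0.131, 0.1635]
tool_rot: [-2.219, -2.222, 0.001]
contact_force: [-0.2, -0.3, -1.1]
opening: 0.0562
grip_force: 43.4
```

{"method": "servo_tool", "body": {
  "increments": [
    [[5,0,0,3,0],[5,0,0,6,0],[5,0,0,8,0],[5,0,0,9,0],[5,0,0,9.5,0]]
  ]
}}

```text
t: 6.15
tool_pos: [0.6445, -0.1315, 0.0683]
tool_rot: [-2.22, -2.221, 0.001]
contact_force: [0.3, -0.3, -1.7]
opening: 0.0567
grip_force: 43.4
```

{"method": "servo_tool", "body": {
  "increments": [
    [[5,0,0,0.2,0],[5,0,0,0.4,0],[5,0,0,0.6,0],[5,0,0,0.8,0],[5,0,0,0.8,0]]
  ]
}}

```text
t: 6.65
tool_pos: [0.6452, -0.1324, 0.0614]
tool_rot: [2.222, 2.221, 0.0]
contact_force: [-0.9, 0.6, -1.1]
opening: 0.0562
grip_force: 43.4
```

{"method": "servo_tool", "body": {
  "increments": [
    [[5,0,0,0.1,0],[5,0,0,0.1,0],[6.2,0,0,0.1,0],[7.5,0,0,0.1,0],[8.5,0,0,0.1,0]]
  ]
}}

```text
t: 7.15
tool_pos: [0.6453, -0.1324, 0.0602]
tool_rot: [2.221, 2.221, 0.0]
contact_force: [-0.2, 0.6, 0.7]
opening: 0.0848
grip_force: 0.0
```

{"method": "servo_tool", "body": {
  "increments": [
    [[8.54,0,0,0,0],[8.54,0,0,0,0],[8.54,0,0,-2,0],[8.54,0,0,-6,0],[8.54,0,0,-11,0]]
  ]
}}

```text
t: 7.65
tool_pos: [0.6434, -0.1318, 0.1683]
tool_rot: [-2.218, -2.217, 0.004]
contact_force: [0.7, 0.1, 0.1]
opening: 0.0851
grip_force: 0.0
```

{"method": "servo_tool", "body": {
  "increments": [
    [[8.54,-0.5,-4,-1,0],[8.54,-1.5,-8,-2,0],[8.54,-2.5,-12,-2,0],[8.54,-3.5,-16,-2,0],[8.54,-4.3,-20,-2,0]]
  ]
}}

```text
t: 8.15
tool_pos: [0.4437, -0.1756, 0.1904]
tool_rot: [2.221, 2.221, -0.0]
contact_force: [0.0, -0.3, 0.7]
opening: 0.0854
grip_force: 0.0
```

{"method": "servo_tool", "body": {
  "increments": [
    [[8.54,-0.1,-2,0,0],[8.54,-0.1,-3.2,0,0],[8.54,-0.1,-3.2,0,0],[8.54,-0.1,-3.2,0,0]]
  ]
}}

```text
t: 8.55
tool_pos: [0.4135, -0.1764, 0.1906]
tool_rot: [2.221, 2.22, 0.001]
contact_force: [-0.3, 0.1, 0.2]
opening: 0.0853
grip_force: 0.0
```

```bash
cat > chk.py <<'E'
from station import ctrl
from loc import *
import sys
def chk(n,g,z0):
    ds=[ctrl.get_image(c) for c in("top","scene")]
    for d,c in zip(ds,("top","scene")): pickle.dump(d,open(c+"_n.pkl","wb"))
    print(n,fit(ds,n,np.array(g),z0,r=26))
E
python3 - <<'E'
from chk import *
chk("squat",[.645,-.1325],.024)
print(ctrl.get_obs()["tool_pos"])
ds=[pickle.load(open(c+"_n.pkl","rb")) for c in("top","scene")]
T=[]
for d in ds:
    c=proj(d,[[.53,-.12,.03]])[0].astype(int); T.append(cv2.resize(d["img"][max(c[1]-65,0):c[1]+65,c[0]-65:c[0]+65,::-1],(400,400),interpolation=cv2.INTER_CUBIC))
cv2.imwrite("pics/p1.png",np.hstack(T))
E
```

```text
squat [(array([ 0.6456, -0.1341]), np.float64(298.5)), (array([ 0.6487, -0.1383]), np.float64(185.1)), (array([ 0.6443, -0.1318]), np.float64(53.9))]
[ 0.41380786 -0.17633231  0.190487  ]
```

View pics/p1.png

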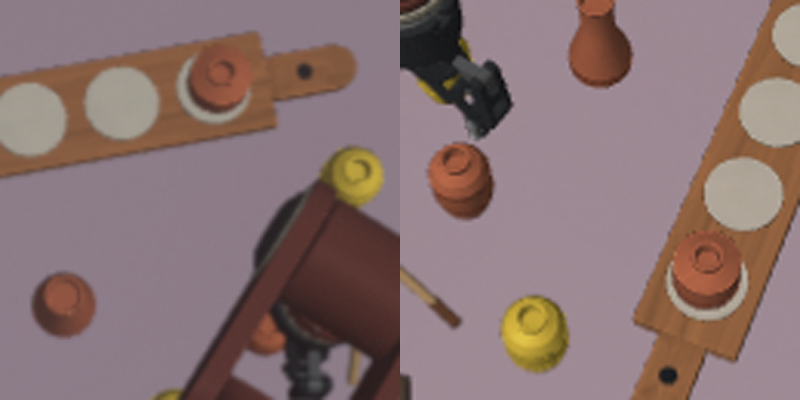

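The squat vase stands upright and centred on bat_d (top crop ~(222,80), even white rim). Next is round.

{"method": "servo_tool", "body": {
  "increments": [
    [[8.54,0,0,4,0],[8.54,0,0,8,0],[8.54,0,0,12,0],[8.54,0,0,14.8,0],[8.54,0,0,14.8,0]]
  ]
}}

```text
t: 9.15
tool_pos: [0.4103, -0.1741, 0.0377]
tool_rot: [-2.214, -2.215, 0.003]
contact_force: [0.8, -0.6, -0.1]
opening: 0.0855
grip_force: 0.0
```

{"method": "servo_tool", "body": {
  "increments": [
    [[4.5,0,0,0,0],[4.5,0,0,0,0],[4.5,0,0,0,0],[4.5,0,0,0,0],[4.5,0,0,0,0]]
  ]
}}

```text
t: 9.65
tool_pos: [0.4151, -0.1775, 0.0449]
tool_rot: [2.218, 2.218, 0.002]
contact_force: [-0.0, 0.6, 5.5]
opening: 0.0527
grip_force: 42.7
```

{"method": "servo_tool", "body": {
  "increments": [
    [[4.5,0,0,0,0],[4.5,0,0,0,0],[4.5,0,0,0,0]]
  ]
}}

```text
t: 9.95
tool_pos: [0.4151, -0.1775, 0.0449]
tool_rot: [2.218, 2.218, 0.002]
contact_force: [-0.0, 0.1, 7.3]
opening: 0.0526
grip_force: 42.7
```

{"method": "servo_tool", "body": {
  "increments": [
    [[4.5,0,0,-2,0],[4.5,0,0,-5,0],[4.5,0,0,-9,0],[4.5,0,0,-13,0],[4.5,0,0,-13,0]]
  ]
}}

```text
t: 10.45
tool_pos: [0.4165, -0.1784, 0.1798]
tool_rot: [2.212, 2.212, 0.005]
contact_force: [0.7, -0.7, -1.2]
opening: 0.0527
grip_force: 42.7
```

{"method": "servo_tool", "body": {
  "increments": [
    [[4.5,2,3,0,0],[4.5,4,6.5,0,0],[4.5,6,10,0,0],[4.5,8,13,0,0],[4.5,10,16,0,0]]
  ]
}}

```text
t: 10.95
tool_pos: [0.5739, -0.0752, 0.1714]
tool_rot: [-2.221, -2.221, 0.001]
contact_force: [0.1, -0.6, -0.6]
opening: 0.0529
grip_force: 42.7
```

{"method": "servo_tool", "body": {
  "increments": [
    [[4.5,2,3,0,0],[4.5,3.25,5.4,0,0],[4.5,3.25,5.4,0,0],[4.5,3.25,5.4,0,0],[4.5,3.25,5.4,0,0]]
  ]
}}

```text
t: 11.45
tool_pos: [0.6261, -0.0443, 0.1716]
tool_rot: [-2.222, -2.22, 0.002]
contact_force: [0.4, 0.1, -1.1]
opening: 0.0529
grip_force: 42.8
```

{"method": "servo_tool", "body": {
  "increments": [
    [[4.5,0,0.25,3,0],[4.5,0,0.25,6,0],[4.5,0,0.25,8,0],[4.5,0,0.25,9,0],[4.5,0,0.25,9.5,0]]
  ]
}}

```text
t: 11.95
tool_pos: [0.6285, -0.0443, 0.0763]
tool_rot: [-2.222, -2.219, 0.002]
contact_force: [0.6, -0.0, -0.4]
opening: 0.0528
grip_force: 42.8
```

{"method": "servo_tool", "body": {
  "increments": [
    [[4.5,0,0,0.2,0],[4.5,0,0,0.4,0],[4.5,0,0,0.6,0],[4.5,0,0,0.8,0],[4.5,0,0,0.8,0]]
  ]
}}

```text
t: 12.45
tool_pos: [0.6297, -0.0438, 0.0694]
tool_rot: [2.221, 2.221, 0.0]
contact_force: [0.0, -0.4, -1.3]
opening: 0.0528
grip_force: 42.9
```

{"method": "servo_tool", "body": {
  "increments": [
    [[4.5,0,0,0.1,0],[4.5,0,0,0.1,0],[6,0,0,0.1,0],[7.5,0,0,0.1,0],[8.5,0,0,0.1,0]]
  ]
}}

```text
t: 12.95
tool_pos: [0.6298, -0.0439, 0.0683]
tool_rot: [2.221, 2.221, 0.0]
contact_force: [-0.4, -0.1, 0.7]
opening: 0.0846
grip_force: 0.0
```

{"method": "servo_tool", "body": {
  "increments": [
    [[8.54,0,0,0,0],[8.54,0,0,-2,0],[8.54,0,0,-6,0],[8.54,0,0,-10,0],[8.54,0,0,-14,0]]
  ]
}}

```text
t: 13.45
tool_pos: [0.6294, -0.0438, 0.2095]
tool_rot: [-2.221, -2.221, 0.0]
contact_force: [1.3, -0.7, -0.8]
opening: 0.0856
grip_force: 0.0
```

{"method": "servo_tool", "body": {
  "increments": [
    [[8.54,0.5,-3,0,0],[8.54,1.5,-7,0,0],[8.54,3,-11,0,0],[8.54,4,-15,0,0],[8.54,5.5,-19.4,0,0]]
  ]
}}

```text
t: 13.95
tool_pos: [0.4343, 0.0113, 0.2082]
tool_rot: [2.222, 2.221, 0.0]
contact_force: [0.4, 0.1, 1.5]
opening: 0.0851
grip_force: 0.0
```

{"method": "servo_tool", "body": {
  "increments": [
    [[8.54,0,0,0,0],[8.54,0,0,0,0],[8.54,0,0,0,0]]
  ]
}}

```text
t: 14.25
tool_pos: [0.4366, 0.0109, 0.209]
tool_rot: [2.221, 2.22, 0.001]
contact_force: [0.6, -0.1, 0.5]
opening: 0.0854
grip_force: 0.0
```

```bash
python3 - <<'E'
from chk import *
chk("round",[.629,-.044],.024)
print(ctrl.get_obs()["tool_pos"])
ds=[pickle.load(open(c+"_n.pkl","rb")) for c in("top","scene")]
T=[]
for d in ds:
    c=proj(d,[[.58,-.06,.03]])[0].astype(int); T.append(cv2.resize(d["img"][max(c[1]-65,0):c[1]+65,c[0]-65:c[0]+65,::-1],(400,400),interpolation=cv2.INTER_CUBIC))
cv2.imwrite("pics/p2.png",np.hstack(T))
E
```

```text
round [(array([ 0.6306, -0.0409]), np.float64(334.9)), (array([ 0.6328, -0.0436]), np.float64(163.0)), (array([ 0.6294, -0.0397]), np.float64(146.0))]
[0.43683697 0.01078906 0.20880456]
```

View pics/p2.png

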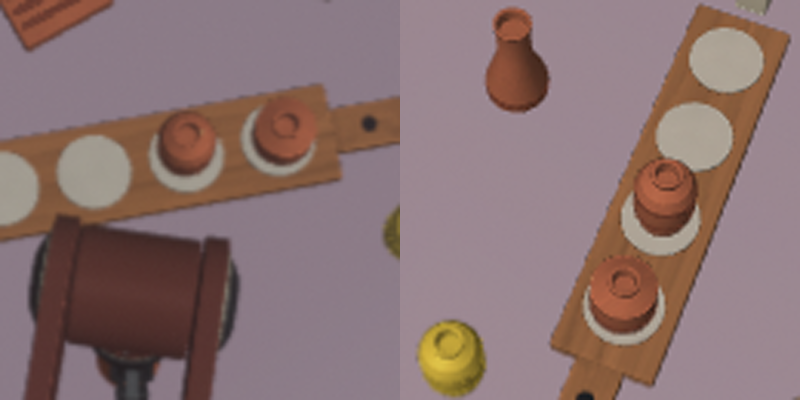

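Round stands upright within a few mm of bat_c's centre ((187,142) in the top crop). Next is flared, gripped at the neck.

{"method": "servo_tool", "body": {
  "increments": [
    [[8.54,0,0,3,0],[8.54,0,0,6,0],[8.54,0,0,9,0],[8.54,0,0,12,0],[8.54,0,0,12.5,0]]
  ]
}}

```text
t: 14.85
tool_pos: [0.4335, 0.0113, 0.0793]
tool_rot: [-2.217, -2.216, 0.008]
contact_force: [-0.3, 0.2, 0.1]
opening: 0.0853
grip_force: 0.0
```

{"method": "servo_tool", "body": {
  "increments": [
    [[8.54,0,0,0,0],[6,0,0,0,0],[4,0,0,0,0],[2.6,0,0,0,0],[2.6,0,0,0,0]]
  ]
}}

```text
t: 15.35
tool_pos: [0.4364, 0.0111, 0.0846]
tool_rot: [2.22, 2.22, 0.001]
contact_force: [-1.3, 0.6, 3.0]
opening: 0.0313
grip_force: 39.3
```

{"method": "servo_tool", "body": {
  "increments": [
    [[2.6,0,0,0,0],[2.6,0,0,0,0],[2.6,0,0,0,0],[2.6,0,0,0,0]]
  ]
}}

```text
t: 15.75
tool_pos: [0.4364, 0.0111, 0.0845]
tool_rot: [2.221, 2.221, 0.001]
contact_force: [-1.8, 0.2, 5.0]
opening: 0.031
grip_force: 39.3
```

{"method": "servo_tool", "body": {
  "increments": [
    [[2.6,0,0,-2,0],[2.6,0,0,-5,0],[2.6,0,0,-8,0],[2.6,0,0,-10,0],[2.6,0,0,-10,0]]
  ]
}}

```text
t: 16.25
tool_pos: [0.4375, 0.011, 0.1865]
tool_rot: [2.218, 2.218, 0.006]
contact_force: [0.7, 0.3, -1.3]
opening: 0.0314
grip_force: 40.1
```

{"method": "servo_tool", "body": {
  "increments": [
    [[2.6,0.6,3,0,0],[2.6,1.3,7,0,0],[2.6,2,11,0,0],[2.6,2.7,14,0,0],[2.6,3.3,17,0,0]]
  ]
}}

```text
t: 16.75
tool_pos: [0.6059, 0.0446, 0.1802]
tool_rot: [-2.219, -2.219, 0.004]
contact_force: [-0.3, 0.1, -0.2]
opening: 0.0311
grip_force: 40.4
```

{"method": "servo_tool", "body": {
  "increments": [
    [[2.6,0,0.6,0,0],[2.6,0,0.6,0,0],[2.6,0,0.6,0,0],[2.6,0,0.6,0,0]]
  ]
}}

```text
t: 17.15
tool_pos: [0.6104, 0.044, 0.1827]
tool_rot: [-2.221, -2.22, 0.001]
contact_force: [0.8, -0.2, -1.1]
opening: 0.0312
grip_force: 40.6
```

{"method": "servo_tool", "body": {
  "increments": [
    [[2.6,0.05,0.15,2,0],[2.6,0.05,0.15,4,0],[2.6,0.05,0.15,5.5,0],[2.6,0.05,0.15,6.3,0],[2.6,0.05,0.15,6.6,0]]
  ]
}}

```text
t: 17.65
tool_pos: [0.6123, 0.0446, 0.1163]
tool_rot: [-2.221, -2.22, 0.002]
contact_force: [0.1, -0.2, -2.5]
opening: 0.0311
grip_force: 40.7
```

{"method": "servo_tool", "body": {
  "increments": [
    [[2.6,0,0,0.2,0],[2.6,0,0,0.4,0],[2.6,0,0,0.6,0],[2.6,0,0,0.8,0],[2.6,0,0,0.8,0]]
  ]
}}

```text
t: 18.15
tool_pos: [0.6132, 0.0447, 0.1092]
tool_rot: [-2.221, -2.221, 0.0]
contact_force: [0.4, -0.7, -1.5]
opening: 0.0312
grip_force: 40.7
```

{"method": "servo_tool", "body": {
  "increments": [
    [[2.6,0,0,0.1,0],[2.6,0,0,0.1,0],[3.5,0,0,0.1,0],[5.5,0,0,0.1,0],[7.5,0,0,0.1,0]]
  ]
}}

```text
t: 18.65
tool_pos: [0.6134, 0.0446, 0.1086]
tool_rot: [2.221, 2.221, 0.001]
contact_force: [0.4, -0.6, 0.0]
opening: 0.063
grip_force: 0.0
```

{"method": "servo_tool", "body": {
  "increments": [
    [[8.54,0,0,0,0],[8.54,0,0,0,0],[8.54,0,0,-3,0],[8.54,0,0,-7,0],[8.54,0,0,-12,0]]
  ]
}}

```text
t: 19.15
tool_pos: [0.6117, 0.0447, 0.2271]
tool_rot: [-2.219, -2.219, 0.005]
contact_force: [-0.1, -0.6, -0.8]
opening: 0.0856
grip_force: 0.0
```

{"method": "servo_tool", "body": {
  "increments": [
    [[8.54,2,-3,0,0],[8.54,4.5,-6.5,0,0],[8.54,7,-10,0,0],[8.54,9.5,-13.3,0,0],[8.54,12,-17,0,0]]
  ]
}}

```text
t: 19.65
tool_pos: [0.442, 0.1654, 0.2284]
tool_rot: [2.222, 2.22, 0.001]
contact_force: [-0.3, 1.1, 0.4]
opening: 0.0852
grip_force: 0.0
```

{"method": "servo_tool", "body": {
  "increments": [
    [[8.54,1.9,-2.6,0,0],[8.54,1.9,-2.6,0,0],[8.54,1.9,-2.6,0,0],[8.54,1.9,-2.6,0,0]]
  ]
}}

```text
t: 20.05
tool_pos: [0.4179, 0.1833, 0.2285]
tool_rot: [2.222, 2.22, 0.001]
contact_force: [-0.1, 0.3, 0.6]
opening: 0.0852
grip_force: 0.0
```

```bash
python3 - <<'E'
from chk import *
chk("flared",[.613,.0445],.024)
print(ctrl.get_obs()["tool_pos"])
ds=[pickle.load(open(c+"_n.pkl","rb")) for c in("top","scene")]
T=[]
for d in ds:
    c=proj(d,[[.54,.08,.03]])[0].astype(int); T.append(cv2.resize(d["img"][max(c[1]-65,0):c[1]+65,c[0]-65:c[0]+65,::-1],(400,400),interpolation=cv2.INTER_CUBIC))
cv2.imwrite("pics/p3.png",np.hstack(T))
E
```

```text
flared [(array([0.613 , 0.0465]), np.float64(505.4)), (array([0.6145, 0.0442]), np.float64(246.3)), (array([0.612 , 0.0482]), np.float64(244.9))]
[0.4179968  0.18308978 0.22832215]
```

View pics/p3.png

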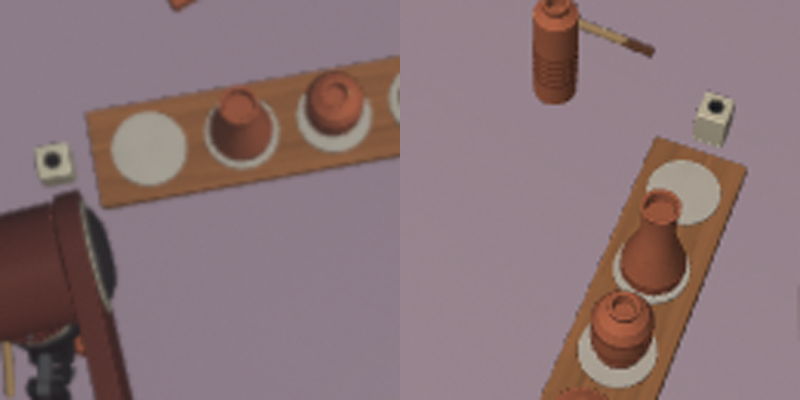

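Flared stands upright on bat_b ((242,130) in the top crop, white rim all round). Last is straight.

{"method": "servo_tool", "body": {
  "increments": [
    [[8.54,0,0,3.5,0],[8.54,0,0,7,0],[8.54,0,0,10,0],[8.54,0,0,12,0],[8.54,0,0,13.2,0]]
  ]
}}

```text
t: 20.65
tool_pos: [0.4166, 0.1828, 0.094]
tool_rot: [-2.222, -2.219, 0.005]
contact_force: [0.6, -0.8, 0.1]
opening: 0.0854
grip_force: 0.0
```

{"method": "servo_tool", "body": {
  "increments": [
    [[8.54,0,0,0,0],[8.54,0,0,0,0],[5,0,0,0,0],[3.8,0,0,0,0],[3.8,0,0,0,0]]
  ]
}}

```text
t: 21.15
tool_pos: [0.4179, 0.1839, 0.0973]
tool_rot: [2.221, 2.221, 0.003]
contact_force: [-0.1, 0.1, 3.4]
opening: 0.0436
grip_force: 5.9
```

{"method": "servo_tool", "body": {
  "increments": [
    [[3.8,0,0,0,0],[3.8,0,0,0,0],[3.8,0,0,0,0],[3.8,0,0,0,0]]
  ]
}}

```text
t: 21.55
tool_pos: [0.4181, 0.1839, 0.0975]
tool_rot: [2.221, 2.221, 0.003]
contact_force: [0.5, -0.8, 6.1]
opening: 0.0431
grip_force: 40.9
```

{"method": "servo_tool", "body": {
  "increments": [
    [[3.8,0,0,-2,0],[3.8,0,0,-5,0],[3.8,0,0,-8,0],[3.8,0,0,-9,0],[3.8,0,0,-9,0]]
  ]
}}

```text
t: 22.05
tool_pos: [0.4178, 0.1839, 0.1873]
tool_rot: [2.221, 2.22, 0.003]
contact_force: [-0.4, 0.1, -3.3]
opening: 0.043
grip_force: 41.3
```

{"method": "servo_tool", "body": {
  "increments": [
    [[3.8,-0.8,3,0,0],[3.8,-2,7,0,0],[3.8,-3,10.5,0,0],[3.8,-4,14,0,0],[3.8,-4.8,17,0,0]]
  ]
}}

```text
t: 22.55
tool_pos: [0.5873, 0.1348, 0.1827]
tool_rot: [-2.22, -2.219, 0.006]
contact_force: [-0.1, 0.9, -1.2]
opening: 0.0439
grip_force: 41.5
```

{"method": "servo_tool", "body": {
  "increments": [
    [[3.8,-0.3,0.9,0,0],[3.8,-0.3,0.9,0,0],[3.8,-0.3,0.9,0,0],[3.8,-0.3,0.9,0,0]]
  ]
}}

```text
t: 22.95
tool_pos: [0.5948, 0.1331, 0.1854]
tool_rot: [-2.22, -2.221, 0.002]
contact_force: [-1.6, 0.1, -2.4]
opening: 0.0432
grip_force: 41.6
```

{"method": "servo_tool", "body": {
  "increments": [
    [[3.8,0,0.05,2,0],[3.8,0,0.05,4,0],[3.8,0,0.05,5,0],[3.8,0,0.05,5.5,0],[3.8,0,0.05,5.6,0]]
  ]
}}

```text
t: 23.45
tool_pos: [0.5962, 0.1328, 0.13]
tool_rot: [-2.221, -2.221, 0.001]
contact_force: [0.4, 0.3, -0.9]
opening: 0.0429
grip_force: 41.7
```

{"method": "servo_tool", "body": {
  "increments": [
    [[3.8,0,0,0.2,0],[3.8,0,0,0.4,0],[3.8,0,0,0.6,0],[3.8,0,0,0.8,0],[3.8,0,0,0.8,0]]
  ]
}}

```text
t: 23.95
tool_pos: [0.5966, 0.1326, 0.122]
tool_rot: [-2.221, -2.221, 0.001]
contact_force: [-0.3, -0.8, -1.3]
opening: 0.0435
grip_force: 41.7
```

Release, rise, and back away to the left for the final look.

{"method": "servo_tool", "body": {
  "increments": [
    [[3.8,0,0,0.1,0],[3.8,0,0,0.1,0],[4.7,0,0,0.1,0],[6.5,0,0,0.1,0],[8,0,0,0.1,0]]
  ]
}}

```text
t: 24.45
tool_pos: [0.5969, 0.1327, 0.1216]
tool_rot: [2.221, 2.221, 0.001]
contact_force: [-0.1, 0.5, -0.3]
opening: 0.0739
grip_force: 0.0
```

{"method": "servo_tool", "body": {
  "increments": [
    [[8.54,0,0,0,0],[8.54,0,0,0,0],[8.54,0,0,-3,0],[8.54,0,0,-7,0],[8.54,0,0,-12,0]]
  ]
}}

```text
t: 24.95
tool_pos: [0.5953, 0.1325, 0.2401]
tool_rot: [-2.219, -2.219, 0.006]
contact_force: [1.6, 0.4, 0.2]
opening: 0.0853
grip_force: 0.0
```

{"method": "servo_tool", "body": {
  "increments": [
    [[8.54,2,-2,0,0],[8.54,5,-5,0,0],[8.54,8,-8,0,0],[8.54,12,-11,0,0],[8.54,15,-14,0,0]]
  ]
}}

```text
t: 25.45
tool_pos: [0.4554, 0.2841, 0.2415]
tool_rot: [-2.221, -2.221, -0.001]
contact_force: [0.9, 0.5, -0.5]
opening: 0.0851
grip_force: 0.0
```

{"method": "servo_tool", "body": {
  "increments": [
    [[8.54,3,0,0,0],[8.54,5,0,0,0],[8.54,5,0,0,0],[8.54,5,0,0,0],[8.54,5,0,0,0]]
  ]
}}

```text
t: 25.95
tool_pos: [0.4569, 0.3319, 0.2412]
tool_rot: [2.222, 2.22, -0.001]
contact_force: [-0.2, 0.3, -0.0]
opening: 0.0856
grip_force: 0.0
```

```bash
python3 - <<'E'
from chk import *
chk("straight",[.596,.1328],.024)
ds=[pickle.load(open(c+"_n.pkl","rb")) for c in("top","scene")]
o=ctrl.get_obs();print(o["tool_pos"],o["contact_force"])
T=[]
k=6
for d,s in zip(ds,(300,300)):
    I=cv2.resize(d["img"][:,:,::-1],None,fx=5,fy=5,interpolation=cv2.INTER_CUBIC)
    for n,p in dict(squat=(.645,-.1325),round=(.629,-.044),flared=(.6126,.0445),straight=(.596,.1328)).items():
        for h in sil(d,n,*p,.024): cv2.polylines(I,[((h+.5)*5).astype(int)],True,(0,255,0),1)
    c=(proj(d,[[.62,0,.05]])[0]*5).astype(int); T.append(cv2.resize(I[max(c[1]-360,0):c[1]+360,c[0]-330:c[0]+330],(396,432)))
cv2.imwrite("pics/p4.png",np.hstack(T))
E
```

```text
straight [(array([0.597, 0.134]), np.float64(533.4)), (array([0.5987, 0.1345]), np.float64(272.7)), (array([0.5968, 0.1333]), np.float64(257.9))]
[0.45702058 0.33176541 0.24126117] [-0.03324939 -0.71666392  0.85416278]
```

View pics/p4.png

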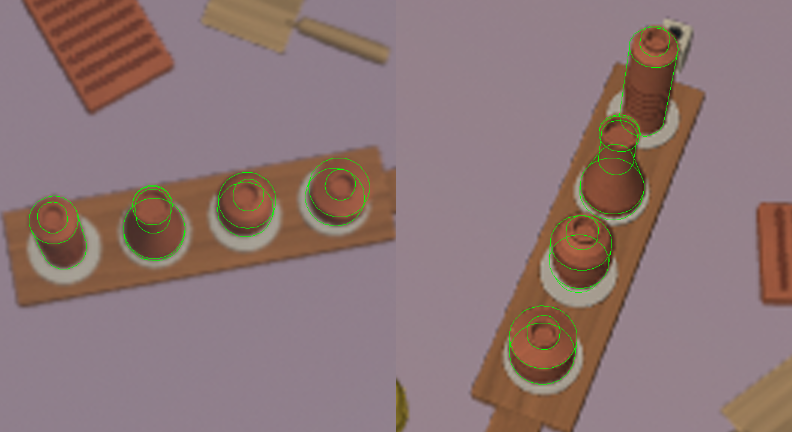

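All four vases stand upright in the right order, and their outlines sit within a few mm of the silhouettes drawn at the disc centres (top crop: (55,235), (153,220), (245,200), (338,190)). Handing in.

```bash
python3 -c "
from station import ctrl
print(ctrl.finish_job())"
```

```text
the job is handed in; nothing more can be done
None
```

I handed the job in after about 26 s of the 106 s: in the last pictures squat, round, flared and straight stand upright on bat_d (handle end), bat_c, bat_b and bat_a, each within a few mm of centre, and I never moved near the clay leaf; the hand-in returned no verdict.

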